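# Lay the next slate on the rain run-off model roof

### The job

Lay the full-length blue-grey slate on the model roof as its second course: overlapping the two nailed slates, its length running up the slope, its lower end edge along the yellow line and centred over the joint between the two nailed slates. Let it lie flat on the roof and let go; leave the short slate and the terracotta tile where they are.

Things in the scene. Friction and masses are not known exactly. Their poses are not given: they have to be found in the camera images.
- slate_c (a point): Centre of the loose slate to lay: flat blue-grey plate, 120 mm long (x) by 56 mm wide (y) by 7 mm thick (z), 0.13 kg, flat on the black bench (z = 0), both ends alike, easily gripped across its width. Laid right, it lies flush on the nailed slates (0.222 rad), its head end on the deck, its centre 58 mm further uphill (x of line) and 17 mm higher than line; friction holds it there.
- line (a point): Middle of the yellow line, over the joint of the two nailed dark slates (together 116 mm wide) of the fixed model roof, on their faces, 69 mm above the bench. Level axes: x straight uphill (low eaves face the robot), y along the line. The slate faces rise at 0.222 rad and end 65 mm uphill; the plywood deck (150 x 245 mm, nothing stands on it) rises at 0.35 rad to 114 mm above the bench.
- half_c (a point): Bystander: centre of a loose short slate of the same blue-grey, 75 mm long by 56 mm wide by 7 mm thick, flat on the bench. Not to be moved.
- tile_c (a point): Bystander: centre of a loose orange-brown terracotta tile strip, 120 mm long by 56 mm wide by 7 mm thick, flat on the bench. Not to be moved.
Not all that is in view belongs to the job. Leave any green or turquoise look-alike of the part that bears slate_c alone.

How it is judged (in metres and radians):
At the end, for the whole second after the job is handed in: The full-length slate lies still on the nailed slates and deck, its lower edge within 15 mm of the yellow line, its centre within 15 mm sideways of the joint, its length within 10 degrees of straight up the slope, lying at the slope of the nailed slates within 5 degrees (x of slate_c in the frame of line between 0.043 and 0.073 m and y of slate_c in the frame of line between -0.015 and 0.015 m and z of slate_c in the frame of line between 0.008 and 0.027 m and angle between the y axis of slate_c and the y axis of line, either way round below 0.19 rad and angle between slate_c's own z axis and vertical between 0.13 and 0.32 rad and linear speed of slate below 0.02 m/s); the robot touches nothing.
It fails at once if the short slate is moved more than 20 mm (distance of half_c from where it was at the start of the episode above 0.02 m).
It fails at once if the terracotta tile is moved more than 20 mm (distance of tile_c from where it was at the start of the episode above 0.02 m).
It also fails if it takes over 32 s, if anything falls off the work surface, if the arm or the gripper's body presses on something with over 40 N, if the wrist force passes 120 N, or if a joint passes its speed limit or range.

### The arm

A 6-joint arm with a two-finger parallel gripper is mounted at the origin on the work surface. World frame = base frame: x ahead of the robot, y to its left, z up, the work surface at z = 0. Lengths are in mm, angles in rad, forces in N, time in s.
With the tool pointing down it reaches from about 350 to 775 mm from the base axis. Payload 7.3 kg.
Tool frame: the origin (TCP) lies between the finger pads; the fingertips stand 17 mm ahead of it and the grasp point (between the pads) lies 2 mm behind it; z points along the fingers, y is the direction in which the jaws open and shut (so a half turn about z gives the same grasp; the last joint's range is limited). The gripper opens to 92 mm and grips with 3 to 60 N. Pads are 19 mm wide; open, the fingers measure 130 mm over their backs; the gripper's body (75 mm by 190 mm) begins 47 mm behind the grasp point.
Start: joints at [1.111, 0.342, 1.524, -0, 1.275, -0.146], TCP at [162.039, 499.386, 243.741] pointing down, gripper open.
Joint ranges: [-2.53, 2.53], [-0.77, 2.02], [0.04, 2.7], [-1, 4.14], [0.28, 2.66], [-3.11, 3.11]. Speed limits (rad/s): [2.57, 2.57, 3.14, 3.14, 3.14, 3.14].

### API

Orientations are given as [roll, pitch, yaw] about the fixed x, y, z axes, in that order (R = Rz(yaw) Ry(pitch) Rx(roll)).
In Python, from plant import get_obs, capture, get_calibration, close_job gives the robot as it stands.
- The arm moves only by the tool carry_out, never from a script. Its argument "moves" is one flat list of numbers, 7 for each row, row after row: the shift along the tool's x, y, z normalised to -1 to 1, where 1 is 40 cm, then the turn, a rotation vector about the tool's x, y, z normalised to -1 to 1, where 1 is 30 degrees, then the opening, from 0 (shut) to 1 (fully open). A call has exactly 8 rows; each row is the pose to reach, as a shift and turn from the pose measured when the call began, along the tool's axes at that moment; what a row does not reach only later rows make up. A row lasts 1/10 s, in which the tool goes at most 50 mm and 8.59 degrees, less where a joint would pass 70% of its speed; a pose out of reach is approached as far as the arm can. A call with a number of a shift or a turn outside -1 to 1 is refused whole. A call with a gripper value outside its range is refused whole. The fingers move at their own pace and stop on an object; the grip force is fixed at half the most. Time passes only in rows, so rows that repeat a pose let the fingers close, or fill a call up. It gives the time, the measured TCP pose, the force and the opening at its end, in the units of the state.
- get_obs(): the state, without advancing time (a new reading comes with each control period).
- capture(name): name is "scene" or "side" or "wrist"; returns the picture (420x560x3 uint8, red, green, blue); there is no depth.
- get_calibration(name): a dict with "vfov" (degrees; the focal length in pixels is half the picture's height over the tangent of half this angle, whatever the lens; pixels are square), "cx", "cy" (the principal point, pixels), "cam_to_world" (4x4, takes a point from camera to world coordinates). Camera axes: x right, y up, looking along -z (the intrinsics and any distortion apply to the point x, -y, -z); pixel columns grow to the right and rows downward; lengths in mm; the calibration is good to about 2 mm. A picture is of the moment at which its call begins: read the wrist's pose just before it. get_calibration takes no time and is no camera call; for the wrist camera it gives the pose at the moment of the call.
- close_job(): hands the job in, once; it reports no verdict.
The state is a dict: "time": time; "joint_positions": joint angles; "dq": joint speeds; "tau": joint torques, N m; "tool_pos": TCP position; "tcp_rot": TCP orientation; "contact_force": force on the tool from outside, world axes, zero at the start; "moment": the same for the moment, N m; "grip_width": finger opening in mm.
Only numpy, scipy, OpenCV 4.12 (cv2) and the standard library are available. Lean on these libraries where they do the work, as an engineer would, in place of code of your own. Each camera call takes 0.05 s, during which the arm holds its last target.

## Working session

There is one attempt and no reset: what is moved stays moved. The work goes in short steps, Python scripts to look and compute and a tool call to move; the robot and the scene stay as the last step left them, time stands still between calls to the robot, and variables do not carry over. Pictures are saved under pics/ and viewed, and the job is handed in when it is done.

Besides the shell and the picture viewer there is one more tool, called after ">>>" in YAML: its name, and indented under it one key for each argument. carry_out: Moves the arm, as the interface text tells. Scaled input: -1 to 1 covers 40 cm each way for a shift and 30 degrees each way for a turn. Its arguments: {"type":"object","properties":{"moves":{"type":"array","items":{"type":"number"}}},"required":["moves"]}

```bash
mkdir -p pics; ls; python3 - <<'E'
from plant import *
import cv2
o=get_obs();print(o)
for n in("scene","side","wrist"):
    c=get_calibration(n);print(n,c)
    im=capture(n);cv2.imwrite(f"pics/{n}0.png",im[:,:,::-1])
E
```

```text
pics
{'time': 0.0, 'joint_positions': array([ 1.11100700e+00,  3.42741006e-01,  1.52501768e+00, -2.10805277e-05,
        1.27538591e+00, -1.46005980e-01]), 'dq': array([ 3.32847236e-04,  6.25899299e-05,  1.37922709e-03,  1.58475428e-04,
       -1.20596113e-04, -4.52552949e-04]), 'tau': array([ 1.07210446e-03, -4.31241131e+01, -2.44225788e+01,  7.18824542e-02,
        5.58572123e-02, -1.28434071e-04]), 'tool_pos': array([161.86405507, 499.02670926, 243.03521929]), 'tcp_rot': array([-3.14005430e+00, -2.05844344e-04,  2.82781530e+00]), 'contact_force': array([-0.26525587,  0.05037323, -0.18062464]), 'moment': array([ 0.01091357, -0.01319276,  0.00172171]), 'grip_width': 91.53549727805859}
scene {'vfov': 46.352406773818856, 'cx': 279.46130085281936, 'cy': 218.41236565183297, 'cam_to_world': array([[ 6.19038303e-01, -4.52247372e-01,  6.42077794e-01,
         1.16295216e+03],
       [ 7.85355405e-01,  3.53439528e-01, -5.08229661e-01,
        -6.18363230e+02],
       [ 2.90985590e-03,  8.18872893e-01,  5.73967524e-01,
         6.72514078e+02],
       [ 0.00000000e+00,  0.00000000e+00,  0.00
[... 226 characters left out ...]
      [-6.05727054e-01,  5.66943622e-01, -5.58273827e-01,
        -5.37017651e+02],
       [-2.01536069e-02,  6.90480561e-01,  7.23070140e-01,
         6.76058547e+02],
       [ 0.00000000e+00,  0.00000000e+00,  0.00000000e+00,
         1.00000000e+00]])}
wrist {'vfov': 60.683570050565564, 'cx': 276.09494964942536, 'cy': 203.15988765448571, 'cam_to_world': array([[ 3.09082127e-01, -9.11181982e-01, -2.72425467e-01,
         8.84695113e+01],
       [ 9.51033568e-01,  2.95574819e-01,  9.03918044e-02,
         5.22824911e+02],
       [-1.84127545e-03, -2.87024255e-01,  9.57921545e-01,
         3.83996562e+02],
       [ 0.00000000e+00,  0.00000000e+00,  0.00000000e+00,
         1.00000000e+00]])}
```

View pics/scene0.png

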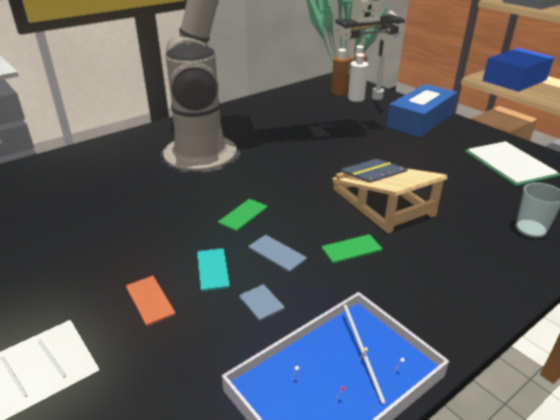

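View pics/side0.png

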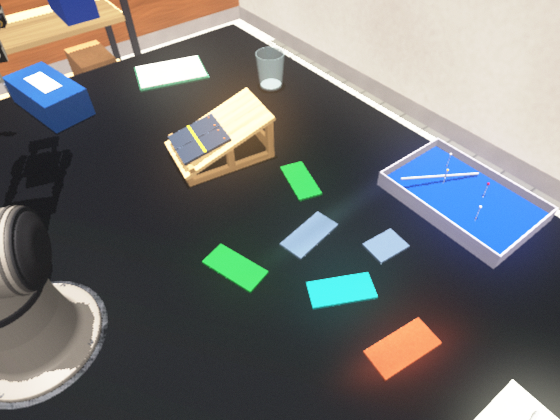

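View pics/wrist0.png

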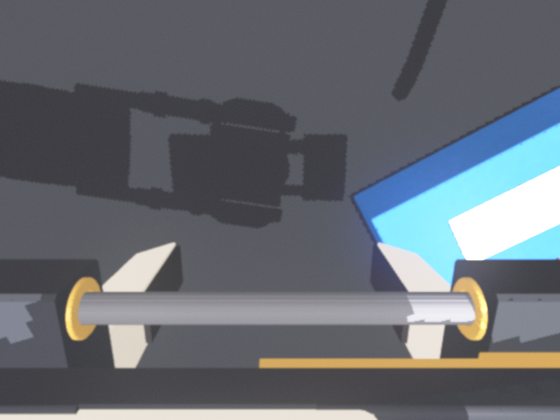

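Scene view: the slate is at about (277,252), the short slate at (262,301), the tile at (150,299) and the roof's yellow line near (372,170). In the side view they are at (309,234), (386,245), (402,348) and (198,137). Next I measure them from these two views.

```bash
cat > h.py <<'E'
import numpy as np, cv2
from plant import *
def ray(c,px):
    f=210/np.tan(np.radians(c['vfov']/2)); T=c['cam_to_world']
    d=np.array([(px[0]-c['cx'])/f,-(px[1]-c['cy'])/f,-1.]); return T[:3,3],T[:3,:3]@d
def onz(c,px,z):
    o,d=ray(c,px); return o+d*(z-o[2])/d[2]
def tri(c1,p1,c2,p2):
    o1,d1=ray(c1,p1);o2,d2=ray(c2,p2)
    s=np.linalg.lstsq(np.c_[d1,-d2],o2-o1,rcond=None)[0]
    a,b=o1+s[0]*d1,o2+s[1]*d2; return (a+b)/2,np.linalg.norm(a-b)
def blob(im,lo,hi,box):
    hsv=cv2.cvtColor(im,cv2.COLOR_RGB2HSV); m=cv2.inRange(hsv,np.array(lo),np.array(hi))
    k=np.zeros_like(m);x0,y0,x1,y1=box;k[y0:y1,x0:x1]=1;m=m*k
    cs,_=cv2.findContours(m,cv2.RETR_EXTERNAL,cv2.CHAIN_APPROX_NONE)
    return max(cs,key=cv2.contourArea),m
def quad(c):
    h=cv2.convexHull(c); e=.02
    while True:
        q=cv2.approxPolyDP(h,e*cv2.arcLength(h,True),True)
        if len(q)<=4: return q[:,0].astype(float)
        e+=.005
E
python3 - <<'E'
from h import *
np.set_printoptions(precision=1,suppress=True)
S=cv2.imread('pics/scene0.png')[:,:,::-1].copy();D=cv2.imread('pics/side0.png')[:,:,::-1].copy()
cs,cd=get_calibration('scene'),get_calibration('side')
for im,p in((S,(277,252)),(S,(262,301)),(D,(309,234)),(D,(386,245)),(S,(372,170)),(D,(198,137))):
    print(cv2.cvtColor(im,cv2.COLOR_RGB2HSV)[p[1]-1:p[1]+2,p[0]].tolist())
for nm,b1,b2,lo,hi in(("slate",(240,225,315,280),(270,200,345,265),(95,25,70),(125,160,255)),("half",(235,280,290,325),(355,222,418,270),(95,25,70),(125,160,255)),("tile",(115,265,185,330),(350,305,450,390),(0,120,90),(20,255,255)),
  ("line",(335,150,420,190),(170,110,235,165),(22,120,90),(35,255,255))):
    r=[]
    for im,c,b in((S,cs,b1),(D,cd,b2)):
        k,m=blob(im,lo,hi,b);M=cv2.moments(m,True);ctr=(M['m10']/M['m00'],M['m01']/M['m00']);q=quad(k);r.append((ctr,q))
        print(nm,M['m00'],np.array(ctr),q.tolist())
        z=69 if nm=='line' else 7
        print(np.array([onz(c,p,z)[:2] for p in q]).tolist(),onz(c,ctr,z))
    print('TRI',tri(cs,r[0][0],cd,r[1][0]))
for im,n in((S[120:240,310:470],'a'),(D[80:200,150:290],'b')):
    cv2.imwrite(f'pics/z{n}.png',cv2.resize(im[:,:,::-1],None,fx=4.5,fy=4.5,interpolation=cv2.INTER_CUBIC))
E
```

```text
[[105, 58, 180], [106, 57, 180], [105, 58, 181]]
[[105, 57, 182], [104, 59, 182], [104, 56, 181]]
[[105, 60, 225], [105, 59, 226], [104, 59, 226]]
[[105, 51, 235], [105, 50, 235], [106, 51, 234]]
[[27, 95, 175], [68, 8, 122], [106, 50, 123]]
[[113, 34, 167], [115, 28, 154], [28, 69, 207]]
slate 1159.0 [277.2 252.4] [[248.0, 244.0], [267.0, 234.0], [307.0, 257.0], [287.0, 271.0]]
[[452.8582520838912, -144.2890779239708], [449.33793354485476, -89.28249356147614], [566.7534665715377, -71.41597482135376], [575.5145716109016, -133.18193592153835]] [ 515.4 -111.8    7. ]
slate 1861.0 [314.1 235.7] [[344.0, 200.0], [341.0, 226.0], [301.0, 260.0], [279.0, 245.0]]
[[633.4226464296675, -87.32241427367097], [576.5221251604424, -138.6311155119816], [456.5601373198913, -155.06097887502057], [445.8359767636743, -99.51284999174038]] [ 516.2 -124.3    7. ]
TRI (array([ 518.1, -118.4,    7.3]), np.float64(10.333704604197534))
half 1044.0 [261.5 301.7] [[263.0, 283.0], [284.0, 309.0], [258.0, 320.0], [238.0, 296.0]]
[[574.1324467890438, -193.47792778716365], [655.5948588019801, -205.17232827262], [647
[... 994 characters left out ...]
0.4 -397.1    7. ]
TRI (array([ 474. , -393. ,    1.3]), np.float64(5.751387897162551))
line 37.0 [372.6 167.6] [[389.0, 162.0], [389.0, 163.0], [383.0, 165.0], [381.0, 165.0]]
[[462.82051524780195, 293.8789565696487], [466.40857598783043, 289.80729192323747], [464.1232179333555, 269.70841105400143], [460.9944414696869, 265.6955422243898]] [457.4 238.7  69. ]
line 58.0 [196.7 139.1] [[186.0, 125.0], [188.0, 125.0], [206.0, 151.0], [205.0, 152.0]]
[[465.5995777427487, 292.20284033237397], [469.3696736930625, 289.1580400388308], [451.97860546457895, 175.8058741663981], [448.3877806733097, 174.13262975681528]] [457.6 227.3  69. ]
TRI (array([459.7, 233.7,  68.3]), np.float64(6.935652407518317))
```

View pics/za.png

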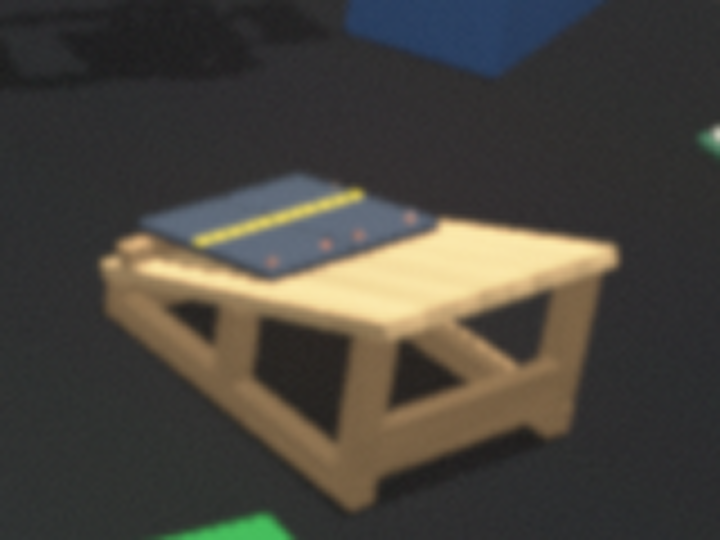

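View pics/zb.png

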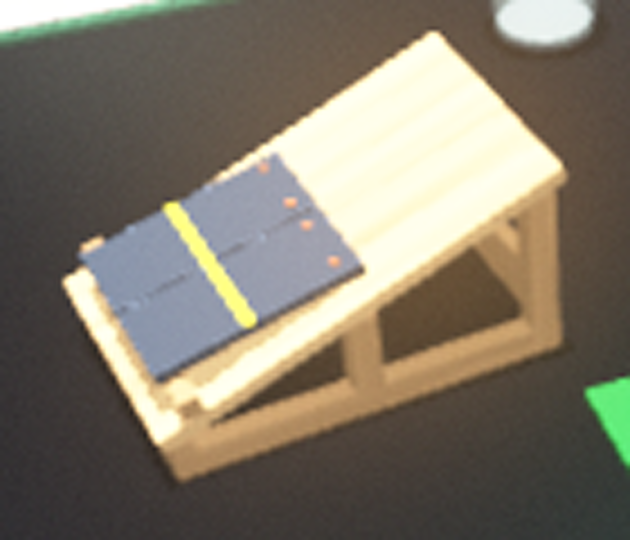

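Both zooms show the yellow line clearly: it runs (353,174) to (391,163) in scene and (188,125) to (206,152) in side. The colour masks were too tight, though, so I'll loosen them.

```bash
cat > m.py <<'E'
from h import *
np.set_printoptions(precision=1,suppress=True)
S=cv2.imread('pics/scene0.png')[:,:,::-1].copy();D=cv2.imread('pics/side0.png')[:,:,::-1].copy()
cs,cd=get_calibration('scene'),get_calibration('side')
for nm,b1,b2,lo,hi,lo2 in(("slate",(240,225,315,280),(270,205,345,265),(90,20,90),(130,200,255),(85,12,135)),("half",(235,280,290,325),(355,222,418,270),(90,20,90),(130,200,255),(85,12,135)),("tile",(115,265,185,330),(350,305,450,390),(0,110,120),(20,255,255),(0,110,140)),
  ("line",(345,158,400,180),(180,118,215,160),(20,85,90),(40,255,255),(20,60,90))):
    r=[]
    for im,c,b,l in((S,cs,b1,lo),(D,cd,b2,lo2)):
        k,m=blob(im,l,hi,b);q=cv2.boxPoints(cv2.minAreaRect(k)) if nm=='line' else quad(k)
        M=cv2.moments(m,True);ctr=(M['m10']/M['m00'],M['m01']/M['m00'])
        d=cv2.drawContours(np.zeros_like(m),[k],-1,1,-1).astype(bool);pts=np.argwhere(d)[:,::-1]
        z=69 if nm=='line' else 7
        P=np.array([onz(c,p,z)[:2] for p in pts]).astype(np.float32)
        rect=cv2.minAreaRect(P)
        mu=P.mean(0);w,v=np.linalg.eigh(np.cov((P-mu).T))
        print(nm,len(pts),np.array(ctr),'mean',mu,'axis deg',np.degrees(np.arctan2(v[1,1],v[0,1]))%180,'len',np.sqrt(12*w),rect[0],rect[1]); r.append(ctr)
    print('TRI',tri(cs,r[0],cd,r[1]))
for a,b in (((352.7,173.6),(188.2,125.3)),((352.7,173.6),(206,152)),((390.7,163.1),(188.2,125.3)),((390.7,163.1),(206,152))): print(tri(cs,a,cd,b))
E
python3 m.py
```

```text
slate 1065 [277.2 252.2] mean [ 514.2 -111.2] axis deg 9.03865725197906 len [ 62.3 125.1] (511.9674072265625, -111.01092529296875) (125.73479461669922, 62.71251678466797)
slate 1305 [308.4 234.3] mean [ 510.2 -114. ] axis deg 10.07604301490781 len [ 57.8 121.5] (512.2340698242188, -113.5560302734375) (121.59193420410156, 58.43939208984375)
TRI (array([ 512.2, -110.4,    3.5]), np.float64(2.893160670347858))
half 956 [261.3 301.4] mean [ 613.1 -226.5] axis deg 174.34412712856164 len [60.3 80.4] (612.1882934570312, -226.47938537597656) (61.43168258666992, 81.09886169433594)
half 902 [385.4 244.8] mean [ 611.2 -228.9] axis deg 176.16167205621417 len [57.8 77.7] (611.44189453125, -228.56561279296875) (58.18062973022461, 78.38032531738281)
TRI (array([ 612.6, -227.1,    5.5]), np.float64(2.256028681384182))
tile 1407 [149.8 299.7] mean [ 477.5 -391.4] axis deg 173.21631915318264 len [ 58.  124.5] (474.5246276855469, -390.8916015625) (58.606597900390625, 125.55795288085938)
tile 2522 [401.6 347.9] mean [ 472.6 -393.7] axis deg 173.30227502541024 len [ 57.7 122.1] (474.4663391113281, -393.2965393066406) (58.02191162109375, 122.53202056884766)
TRI (array([ 474.4, -391.6,    2.8]), np.float64(2.641600564543725))
line 91 [377.1 171.2] mean [457.1 237.1] axis deg 82.00765210616082 len [ 10.1 122. ] (457.1031494140625, 236.34188842773438) (120.01232147216797, 12.05400276184082)
line 127 [198.8 142.3] mean [458.5 230.2] axis deg 80.98335922838847 len [  9.3 122.9] (459.3007507324219, 232.9954376220703) (121.91795349121094, 9.274398803710938)
TRI (array([466.6, 242. ,  55. ]), np.float64(13.772126549975615))
(array([442.3, 202.8,  90.9]), np.float64(65.40024399949331))
(array([450.3, 173.8,  70. ]), np.float64(2.9765305529249106))
(array([470.2, 290.9,  68.5]), np.float64(2.9452626289825203))
(array([479.7, 250.1,  52.3]), np.float64(75.85339963902211))
```

```bash
cat >> h.py <<'E'
from scipy.spatial.transform import Rotation as Ro
def go(pos,yawdeg,tilt=0.):
    "tool down, x axis at yaw; tilt about world-horizontal tool y: tool z leans toward -tool x by tilt"
    o=get_obs();R0=Ro.from_euler('xyz',o['tcp_rot'])
    Rt=Ro.from_euler('z',yawdeg,degrees=True)*Ro.from_euler('x',np.pi)*Ro.from_euler('y',-tilt)
    d=R0.inv().apply(np.array(pos)-o['tool_pos']);w=np.degrees((R0.inv()*Rt).as_rotvec())
    np.set_printoptions(precision=4,suppress=True)
    print('t',o['time'],'tcp',o['tool_pos'],'F',o['contact_force'],'w',o['grip_width'],'\nrow',d/400,w/30,'toolz',Rt.apply([0,0,1]),'toolx',Rt.apply([1,0,0]))
E
python3 -c "
from h import *
go((340,190,235),189.5);go((512,-112,235),189.5)"
```

```text
t 0.15 tcp [161.9036 499.1307 243.206 ] F [-0.1126 -0.3266  0.6791] w 91.51318948343739 
row [-0.662  -0.5977  0.0211] [-0.002  -0.0008 -0.9159] toolz [-0.  0. -1.] toolx [-0.9863 -0.165   0.    ]
t 0.15 tcp [161.9036 499.1307 243.206 ] F [-0.1126 -0.3266  0.6791] w 91.51318948343739 
row [-1.3041 -1.1831  0.0216] [-0.002  -0.0008 -0.9159] toolz [-0.  0. -1.] toolx [-0.9863 -0.165   0.    ]
```

>>> carry_out:
  moves: [-0.66,-0.6,0.02,0,0,-0.915,1,-0.66,-0.6,0.02,0,0,-0.915,1,-0.66,-0.6,0.02,0,0,-0.915,1,-0.66,-0.6,0.02,0,0,-0.915,1,-0.66,-0.6,0.02,0,0,-0.915,1,-0.66,-0.6,0.02,0,0,-0.915,1,-0.66,-0.6,0.02,0,0,-0.915,1,-0.66,-0.6,0.02,0,0,-0.915,1]

```text
time: 0.95
tool_pos: [340.1, 186.3, 235.4]
tcp_rot: [-3.14, -0.0, -2.979]
contact_force: [-0.1, 2.0, -1.3]
grip_width: 91.9
```

```bash
python3 -c "
from h import *
go((512,-112,235),189.5)"
```

```text
t 0.95 tcp [340.1107 186.3467 235.3848] F [-0.0874  1.9588 -1.3119] w 91.86103465416757 
row [-0.3035 -0.8055  0.0023] [-0.0034 -0.0008 -0.0066] toolz [-0.  0. -1.] toolx [-0.9863 -0.165   0.    ]
```

>>> carry_out:
  moves: [-0.3,-0.805,0,0,0,0,1,-0.3,-0.805,0,0,0,0,1,-0.3,-0.805,0,0,0,0,1,-0.3,-0.805,0,0,0,0,1,-0.3,-0.805,0,0,0,0,1,-0.3,-0.805,0,0,0,0,1,-0.3,-0.805,0,0,0,0,1,-0.3,-0.805,0,0,0,0,1]

```text
time: 1.75
tool_pos: [512.4, -116.7, 235.0]
tcp_rot: [-3.138, -0.0, -2.984]
contact_force: [0.4, 0.3, 0.2]
grip_width: 91.8
```

```bash
python3 -c "
from h import *
go((512,-112,20),189.5)
c=get_calibration('wrist');im=capture('wrist');cv2.imwrite('pics/w1.png',im[:,:,::-1])
k,m=blob(im,(85,12,60),(130,200,255),(100,20,460,245))
d=cv2.drawContours(np.zeros_like(m),[k],-1,1,-1).astype(bool);pts=np.argwhere(d)[:,::-1]
P=np.array([onz(c,p,7)[:2] for p in pts]).astype(np.float32)
print(len(pts),cv2.boundingRect(k),cv2.minAreaRect(k),P.mean(0),cv2.minAreaRect(P))
"
```

```text
t 1.75 tcp [ 512.4241 -116.749   234.9731] F [0.3695 0.3441 0.205 ] w 91.83640054353307 
row [-0.0009  0.0137  0.5374] [-0.0064 -0.0005 -0.0155] toolz [-0.  0. -1.] toolx [-0.9863 -0.165   0.    ]
70508 (100, 20, 360, 225) ((279.5, 132.0), (224.0, 359.0), 90.0) [ 480.3799 -127.6784] ((480.1798095703125, -119.99700927734375), (225.71424865722656, 398.8756103515625), 9.095714569091797)
```

View pics/w1.png

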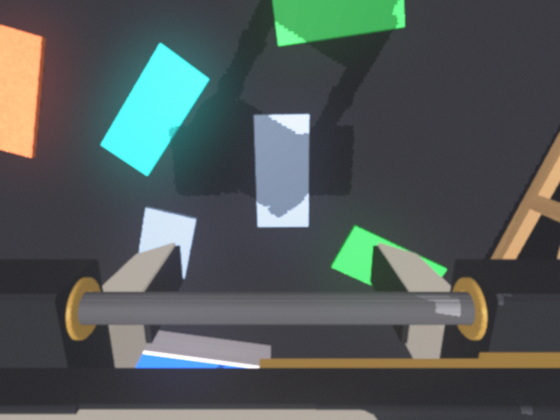

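The wrist view shows the slate centred under the tool, with corners near (254,115), (309,114), (309,227) and (257,227), aligned with the image columns. I'll segment it by brightness, which holds up across the shadow.

```bash
python3 -c "
from h import *
c=get_calibration('wrist');im=cv2.imread('pics/w1.png')[:,:,::-1].copy()
k,m=blob(im,(85,8,85),(130,120,255),(240,95,325,240))
d=cv2.drawContours(np.zeros_like(m),[k],-1,1,-1).astype(bool);pts=np.argwhere(d)[:,::-1]
P=np.array([onz(c,p,7)[:2] for p in pts]).astype(np.float32)
w1=pts.mean(0)
print(len(pts),quad(k).tolist(),P.mean(0),cv2.minAreaRect(P))
for n,p in(('scene',(277.2,252.2)),('side',(308.4,234.3))): print(n,tri(c,w1,get_calibration(n),p))
go((512,-112,60),189.5)
"
```

```text
6434 [[308.0, 112.0], [309.0, 226.0], [258.0, 228.0], [253.0, 115.0]] [ 507.54193 -109.51053] ((509.7339172363281, -108.6568374633789), (123.26917266845703, 59.44718933105469), 9.415298461914062)
scene (array([ 508.5590081 , -108.14811707,    0.99112772]), np.float64(2.9255557014858584))
side (array([ 509.43375006, -110.81295706,    3.2640186 ]), np.float64(4.930338593396941))
t 1.8 tcp [ 510.9895 -114.1649  234.8854] F [ 0.2646  0.296  -0.4857] w 92.17927105285585 
row [-0.004   0.0055  0.4372] [-0.0023 -0.0031 -0.0136] toolz [-0.  0. -1.] toolx [-0.9863 -0.165   0.    ]
```

```bash
python3 -c "
from h import *
go((511,-111,40),189.4)
"
```

```text
t 1.8 tcp [ 510.9895 -114.1649  234.8854] F [ 0.2646  0.296  -0.4857] w 92.17927105285585 
row [-0.0021  0.0084  0.4872] [-0.0023 -0.0031 -0.0103] toolz [-0.  0. -1.] toolx [-0.9866 -0.1633 -0.    ]
```

>>> carry_out:
  moves: [0,0.007,0.2,0,0,-0.01,1,0,0.007,0.3,0,0,-0.01,1,0,0.007,0.4,0,0,-0.01,1,0,0.007,0.45,0,0,-0.01,1,0,0.007,0.487,0,0,-0.01,1,0,0.007,0.487,0,0,-0.01,1,0,0.007,0.487,0,0,-0.01,1,0,0.007,0.487,0,0,-0.01,1]

```text
time: 2.6
tool_pos: [511.0, -111.4, 41.5]
tcp_rot: [-3.139, 0.0, -2.977]
contact_force: [0.4, -0.7, 0.2]
grip_width: 91.4
```

```bash
python3 -c "
from h import *
im=capture('wrist');cv2.imwrite('pics/w2.png',im[:,:,::-1])
go((511,-111,19.5),189.4)
"
```

```text
t 2.65 tcp [ 511.0497 -111.6156   41.5464] F [-0.3028 -0.7117 -0.3318] w 91.57751577682434 
row [-0.0001  0.0017  0.0551] [-0.0047  0.0013  0.0006] toolz [-0.  0. -1.] toolx [-0.9866 -0.1633 -0.    ]
```

View pics/w2.png

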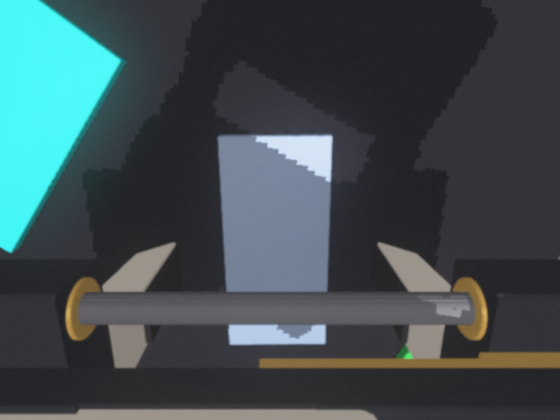

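The slate lies squarely between the fingers, with its near edge at row 135 (cols 219–332) and its far edge at row 344 (cols 229–326). Both ends are visible, so I can measure its centre directly.

```bash
python3 -c "
from h import *
c=get_calibration('wrist')
q=[onz(c,p,7)[:2] for p in((219,135.5),(332,135.5),(326,344),(229.5,344.5))]
q=np.array(q);print(q.tolist(),q.mean(0),np.linalg.norm(q[0]-q[3]),np.linalg.norm(q[0]-q[1]))
d=(q[3]+q[2]-q[0]-q[1]);print(np.degrees(np.arctan2(d[1],d[0])))
go((511,-111,19.5),189.4)
"
```

```text
[[457.541289222125, -149.1189653107278], [448.61878526299085, -95.27538731303574], [565.8674451301804, -73.98370035459345], [575.4350763557298, -129.00351772894726]] [ 511.86564899 -111.84539268] 119.59755965787552 54.57785236242181
9.987043848562962
t 2.65 tcp [ 511.0497 -111.6156   41.5464] F [-0.3028 -0.7117 -0.3318] w 91.57751577682434 
row [-0.0001  0.0017  0.0551] [-0.0047  0.0013  0.0006] toolz [-0.  0. -1.] toolx [-0.9866 -0.1633 -0.    ]
```

>>> carry_out:
  moves: [-0.001,0,0.03,0,0,-0.01,1,-0.001,0,0.055,0,0,-0.01,1,-0.001,0,0.055,0,0,-0.01,1,-0.001,0,0.055,0,0,-0.01,0.75,-0.001,0,0.055,0,0,-0.01,0.4,-0.001,0,0.055,0,0,-0.01,0.4,-0.001,0,0.055,0,0,-0.01,0.4,-0.001,0,0.055,0,0,-0.01,0.4]

```text
time: 3.45
tool_pos: [511.6, -111.6, 19.7]
tcp_rot: [-3.139, 0.001, -2.972]
contact_force: [0.2, -0.1, 0.3]
grip_width: 56.3
```

>>> carry_out:
  moves: [0,0,0,0,0,0,0.3,0,0,0,0,0,0,0.3,0,0,-0.05,0,0,0,0.3,0,0,-0.15,0,0,0,0.3,0,0,-0.27,0,0,0,0.3,0,0,-0.39,0,0,0,0.3,0,0,-0.45,0,0,0,0.3,0,0,-0.45,0,0,0,0.3]

```text
time: 4.25
tool_pos: [513.1, -111.8, 203.6]
tcp_rot: [-3.135, 0.008, -2.972]
contact_force: [-0.1, -0.2, -0.7]
grip_width: 55.2
```

```bash
python3 -c "
from h import *
go((460,200,200),170.4)
im=capture('wrist');cv2.imwrite('pics/w3.png',im[:,:,::-1])
im=capture('side');cv2.imwrite('pics/s3.png',im[:,:,::-1])
"
```

```text
t 4.25 tcp [ 513.0662 -111.7854  203.6389] F [-0.0512 -0.2494 -0.6501] w 55.19991279137595 
row [-0.0008  0.7907  0.0038] [-0.0101  0.017   0.6441] toolz [ 0.  0. -1.] toolx [-0.986   0.1668  0.    ]
```

View pics/w3.png

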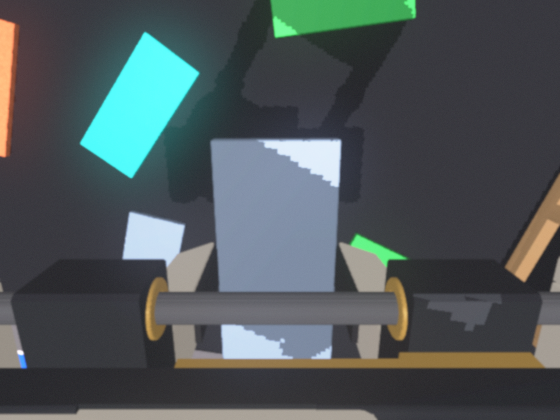

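View pics/s3.png

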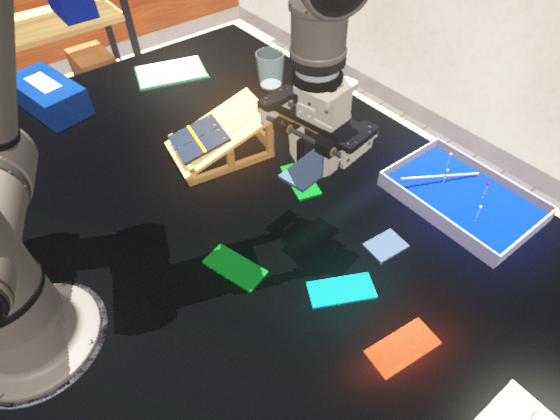

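The slate is held square: near edge at row 140, cols 212–341. Next I carry it over the roof, tilted to the slope.

```bash
python3 -c "
from h import *
go((514,223,175),170.4,.222)
"
```

```text
t 4.35 tcp [ 510.945  -111.053   199.2866] F [-0.4797 -0.3252 -1.9654] w 55.20783738363481 
row [-0.1485  0.822   0.0587] [ 0.0669 -0.4179  0.6418] toolz [ 0.2171 -0.0367 -0.9755] toolx [-0.9618  0.1627 -0.2202]
```

>>> carry_out:
  moves: [-0.02,0.09,0,0,0,0,0.3,-0.04,0.2,0,0,0,0.1,0.3,-0.06,0.31,0,0,-0.1,0.3,0.3,-0.08,0.42,0.02,0.03,-0.2,0.5,0.3,-0.1,0.53,0.03,0.05,-0.3,0.64,0.3,-0.12,0.64,0.04,0.067,-0.418,0.64,0.3,-0.14,0.74,0.05,0.067,-0.418,0.64,0.3,-0.148,0.82,0.058,0.067,-0.418,0.64,0.3]

```text
time: 5.15
tool_pos: [512.1, 224.2, 172.6]
tcp_rot: [-3.14, 0.218, 2.977]
contact_force: [0.6, -0.3, -0.7]
grip_width: 55.1
```

```bash
python3 -c "
from h import *
go((514,223,125),170.4,.222)
"
```

```text
t 5.15 tcp [512.127  224.2233 172.5836] F [ 0.6137 -0.2784 -0.7148] w 55.13613371901714 
row [ 0.0208 -0.002   0.1173] [-0.0026 -0.0072  0.0055] toolz [ 0.2171 -0.0367 -0.9755] toolx [-0.9618  0.1627 -0.2202]
```

>>> carry_out:
  moves: [0,0,0,0,0,0,0.3,0.005,0,0.02,0,0,0,0.3,0.01,-0.002,0.05,0,0,0,0.3,0.015,-0.002,0.08,0,0,0,0.3,0.02,-0.002,0.11,0,0,0,0.3,0.021,-0.002,0.117,0,0,0,0.3,0.021,-0.002,0.117,0,-0.007,0,0.3,0.021,-0.002,0.117,0,-0.007,0,0.3]

```text
time: 5.95
tool_pos: [514.1, 222.9, 125.3]
tcp_rot: [-3.14, 0.222, 2.977]
contact_force: [0.2, -0.3, -1.9]
grip_width: 55.4
```

```bash
python3 -c "
from h import *
go((514,223,101.6),170.4,.222)
for n in('wrist','side','scene'):
  im=capture(n);cv2.imwrite(f'pics/{n}4.png',im[:,:,::-1])
cv2.imwrite('pics/side4z.png',cv2.resize(cv2.imread('pics/side4.png')[70:210,120:320],None,fx=4,fy=4,interpolation=2))
cv2.imwrite('pics/scene4z.png',cv2.resize(cv2.imread('pics/scene4.png')[100:240,300:480],None,fx=4,fy=4,interpolation=2))
"
```

```text
t 5.95 tcp [514.1404 222.892  125.3096] F [ 0.1971 -0.3107 -1.87  ] w 55.40970416916021 
row [0.0135 0.0003 0.0577] [-0.0023  0.0008  0.0049] toolz [ 0.2171 -0.0367 -0.9755] toolx [-0.9618  0.1627 -0.2202]
```

View pics/wrist4.png

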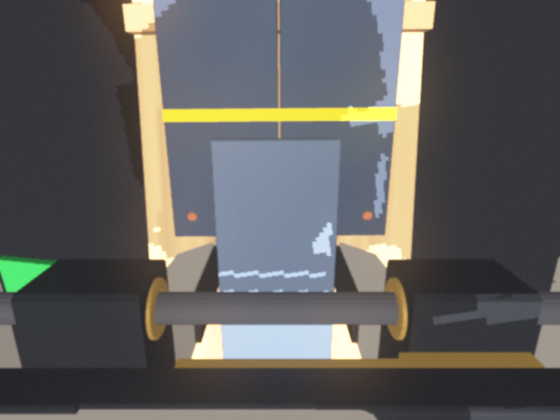

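View pics/side4z.png

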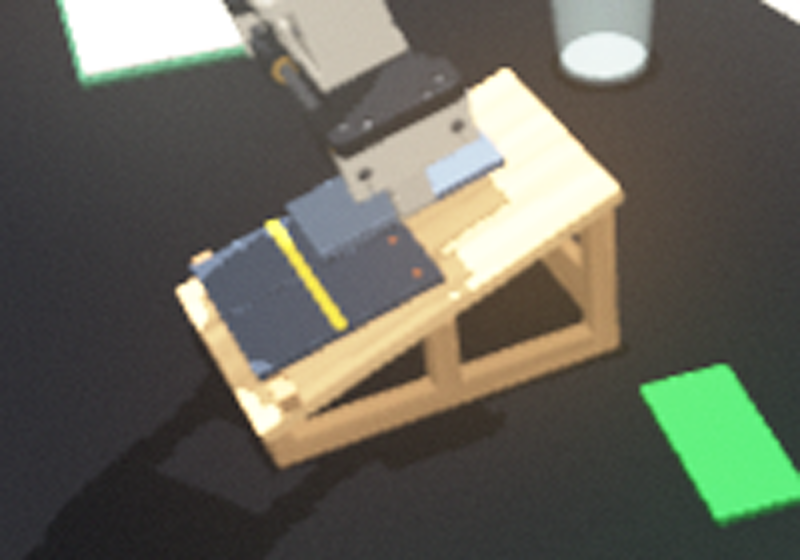

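View pics/scene4z.png

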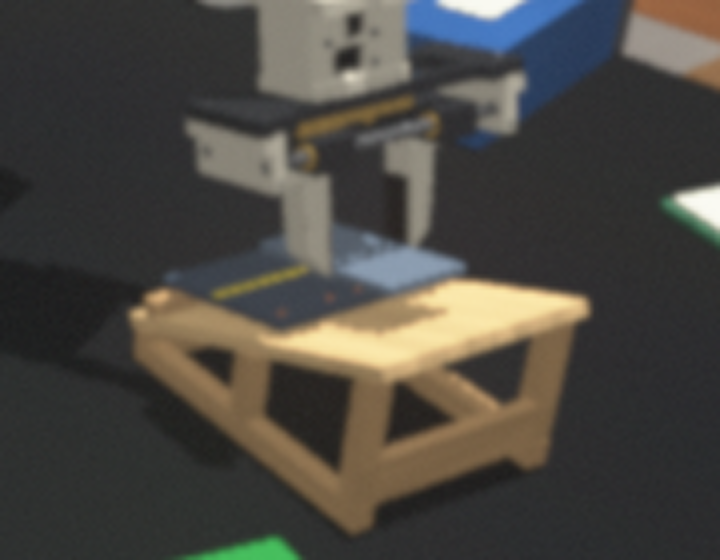

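In the wrist view the slate's lower edge is at row 140 (cols 212–340) and the yellow line at row 115 (cols 163–397). The joint is at col 279 and the edge runs parallel to the line. Now I work out the remaining shift.

```bash
python3 -c "
from h import *
c=get_calibration('wrist');o=get_obs();R=Ro.from_euler('xyz',o['tcp_rot']).as_matrix();t=o['tool_pos']
def onplane(px,p0,n):
    a,d=ray(c,px);return a+d*((p0-a)@n)/(d@n)
# held slate top face: tool z = 12.5
n=R[:,2]
for p in((212,140.5),(340.5,140.5),(223,360),(331,360)): print('slate toolframe',R.T@(onplane(p,t+n*12.5,n)-t))
cs,cd=get_calibration('scene'),get_calibration('side')
for p in((163,116),(279,115.5),(397,114.5)):
  w=onz(c,p,69);print('line world',w,'tool',R.T@(w-t))
# height check: line ends wrist+side
print('tri',tri(c,(163,116),cd,(206,152)),tri(c,(397,114.5),cd,(188.2,125.3)))
print('slate low corner tri vs')
"
```

```text
slate toolframe [ 59.055096   -27.58929877  12.5       ]
slate toolframe [59.04137697 26.85417102 12.5       ]
slate toolframe [-52.68624879 -27.71185916  12.5       ]
slate toolframe [-52.68053844  27.70472217  12.5       ]
line world [449.22097953 176.34251669  69.        ] tool [ 67.55501028 -56.77393588  42.88395194]
line world [458.45923918 233.37592131  69.        ] tool [67.78766459  1.00220933 42.75128384]
line world [467.58346776 291.24516573  69.        ] tool [68.26368447 59.58410669 42.56233146]
tri (array([450.51862444, 175.28749568,  66.71586819]), np.float64(1.553183575032632)) (array([469.78450449, 292.02664874,  65.75732209]), np.float64(2.196791617291782))
slate low corner tri vs
```

>>> carry_out:
  moves: [0.01,0.001,0.01,0,0,0,0.3,0.02,0.0025,0.02,0,0,0,0.3,0.02,0.0025,0.03,0,0,0,0.3,0.02,0.0025,0.04,0,0,0,0.3,0.02,0.0025,0.047,0,0,0,0.3,0.02,0.0025,0.053,0,0,0,0.3,0.02,0.0025,0.053,0,0,0,0.3,0.02,0.0025,0.053,0,0,0,0.3]

```text
time: 6.9
tool_pos: [511.4, 224.6, 103.3]
tcp_rot: [-3.14, 0.223, 2.977]
contact_force: [0.5, -1.0, -1.3]
grip_width: 55.1
```

```bash
python3 -c "
from h import *
go((514,223,101.6),170.4,.222)
for n in('wrist','side'):
  im=capture(n);cv2.imwrite(f'pics/{n}5.png',im[:,:,::-1])
cv2.imwrite('pics/side5z.png',cv2.resize(cv2.imread('pics/side5.png')[70:210,120:320],None,fx=4,fy=4,interpolation=2))
"
```

```text
t 6.9 tcp [511.3867 224.6068 103.2526] F [ 0.4966 -1.0386 -1.2841] w 55.10511761347764 
row [-0.006  -0.0029  0.0056] [-0.0014  0.0019  0.0051] toolz [ 0.2171 -0.0367 -0.9755] toolx [-0.9618  0.1627 -0.2202]
```

View pics/wrist5.png

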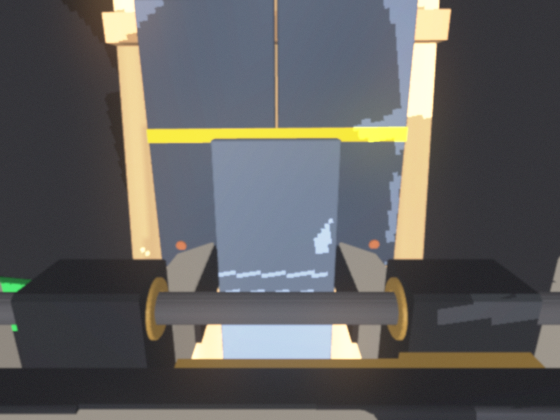

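View pics/side5z.png

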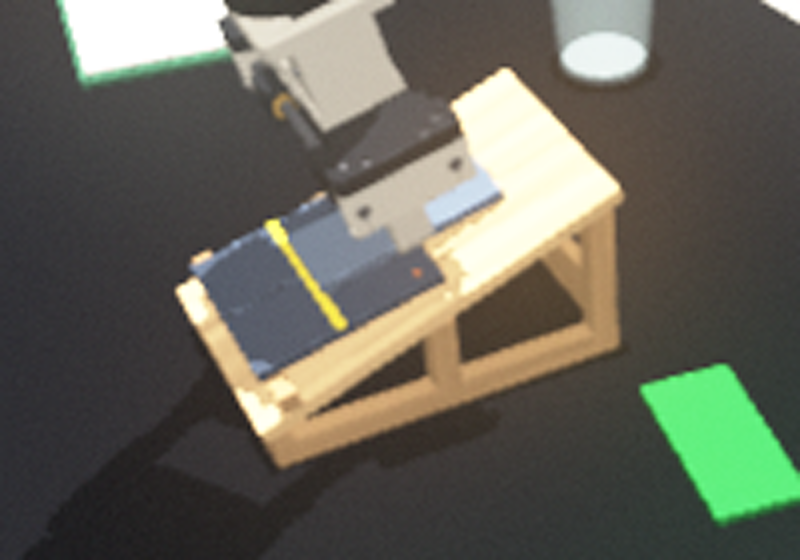

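The lower edge is now right beside the line (row 140 against 134), with the joint at col 276 matching the slate's centre. There's no contact force yet, so I lower it a little further.

>>> carry_out:
  moves: [0.003,0,0.002,0,0,0,0.3,0.003,0,0.004,0,0,0,0.3,0.003,0,0.005,0,0,0,0.3,0.003,0,0.005,0,0,0,0.3,0.003,0,0.005,0,0,0,0.3,0.003,0,0.005,0,0,0,0.3,0.003,0,0.005,0,0,0,0.3,0.003,0,0.005,0,0,0,0.3]

```text
time: 7.8
tool_pos: [510.6, 224.7, 101.2]
tcp_rot: [-3.14, 0.223, 2.977]
contact_force: [-0.7, 0.1, -0.1]
grip_width: 55.2
```

>>> carry_out:
  moves: [0,0,0.002,0,0,0,0.3,0,0,0.004,0,0,0,0.3,0,0,0.004,0,0,0,0.3,0,0,0.004,0,0,0,0.3,0,0,0.004,0,0,0,0.3,0,0,0.004,0,0,0,0.3,0,0,0.004,0,0,0,0.3,0,0,0.004,0,0,0,0.3]

```text
time: 8.6
tool_pos: [510.7, 224.8, 101.1]
tcp_rot: [-3.14, 0.224, 2.977]
contact_force: [-8.6, -1.0, 14.0]
grip_width: 55.1
```

Contact is at 14 N. I'll relax the push and open.

>>> carry_out:
  moves: [0,0,0,0,0,0,0.3,0,0,0,0,0,0,0.3,0,0,0,0,0,0,0.62,0,0,0,0,0,0,0.7,0,0,0,0,0,0,0.78,0,0,0,0,0,0,0.8,0,0,0,0,0,0,0.8,0,0,0,0,0,0,0.8]

```text
time: 9.4
tool_pos: [510.7, 224.8, 101.0]
tcp_rot: [-3.14, 0.224, 2.977]
contact_force: [-0.6, 0.9, 0.8]
grip_width: 73.4
```

```bash
python3 -c "
from h import *
go((514,223,101.6),170.4,.222)
im=capture('wrist');cv2.imwrite(f'pics/wrist6.png',im[:,:,::-1])
"
```

```text
t 9.4 tcp [510.7054 224.7716 101.0498] F [-0.6322  0.9137  0.7563] w 73.41271715701771 
row [-0.0089 -0.003   0.0006] [-0.0009  0.0034  0.0053] toolz [ 0.2171 -0.0367 -0.9755] toolx [-0.9618  0.1627 -0.2202]
```

View pics/wrist6.png

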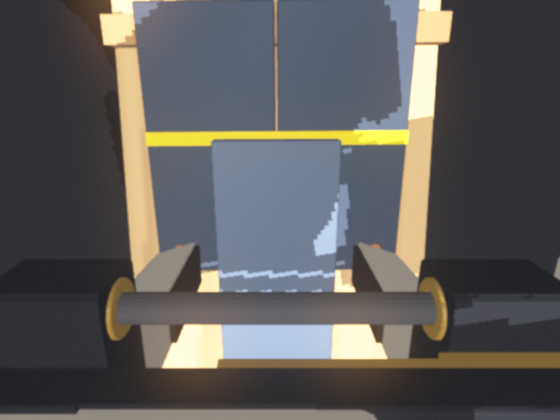

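The slate's edge sits on the line (row 140 against 138), centred at col 276 with the joint at 277. I back straight out along the tool axis.

>>> carry_out:
  moves: [0,0,-0.02,0,0,0,0.8,0,0,-0.06,0,0,0,0.8,0,0,-0.12,0,0,0,0.8,0,0,-0.2,0,0,0,0.8,0,0,-0.28,0,0,0,0.8,0,0,-0.33,0,0,0,0.8,0,0,-0.33,0,0,0,0.8,0,0,-0.33,0,0,0,0.8]

```text
time: 10.25
tool_pos: [481.7, 229.7, 230.0]
tcp_rot: [-3.141, 0.224, 2.977]
contact_force: [0.3, -0.5, -0.3]
grip_width: 73.4
```

```bash
python3 -c "
from h import *
go((514,223,101.6),170.4,.222)
c=get_calibration('wrist')
for n in('wrist','side','scene'):
  im=capture(n);cv2.imwrite(f'pics/{n}7.png',im[:,:,::-1])
cv2.imwrite('pics/side7z.png',cv2.resize(cv2.imread('pics/side7.png')[70:210,120:320],None,fx=4,fy=4,interpolation=2))
cv2.imwrite('pics/scene7z.png',cv2.resize(cv2.imread('pics/scene7.png')[100:240,300:480],None,fx=4,fy=4,interpolation=2))
"
```

```text
t 10.25 tcp [481.6551 229.7309 229.9805] F [ 0.2816 -0.4819 -0.2511] w 73.35049781674697 
row [-0.009  -0.0031  0.3313] [-0.0001  0.0046  0.0055] toolz [ 0.2171 -0.0367 -0.9755] toolx [-0.9618  0.1627 -0.2202]
```

View pics/wrist7.png

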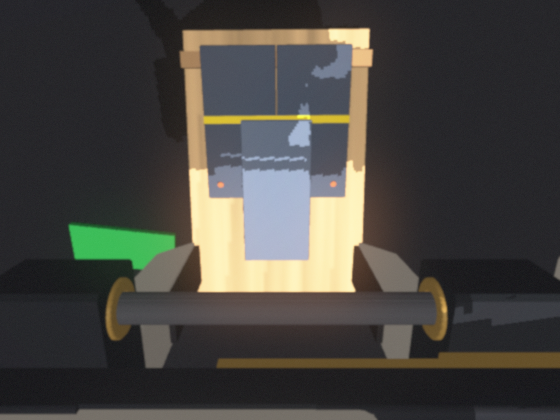

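View pics/side7z.png

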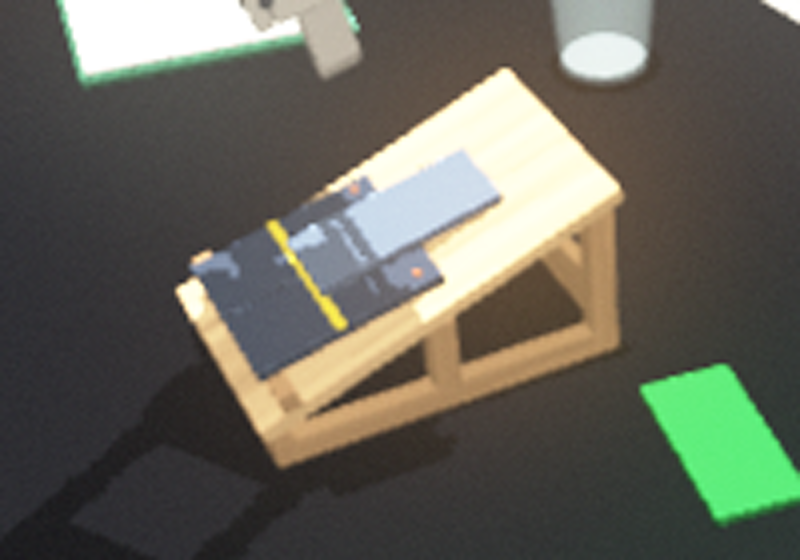

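View pics/scene7z.png

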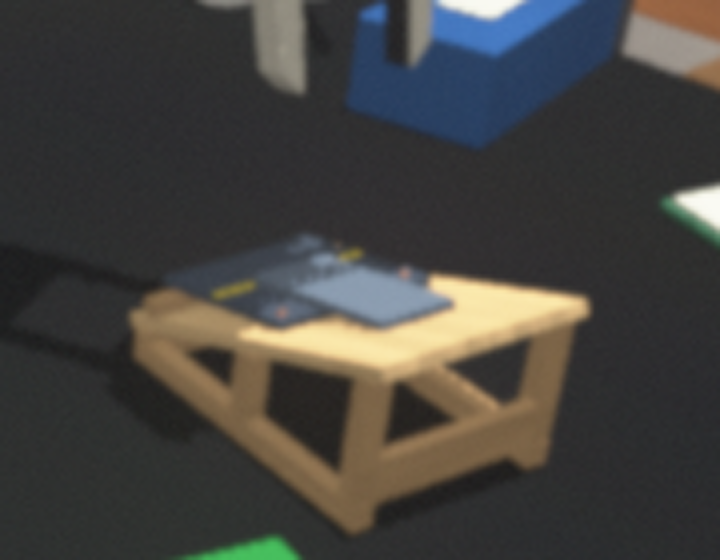

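The wrist view shows the slate flat, with its lower edge (cols 242–311, row 122) at the line (cols 203–350, row 119). A last numeric check, including the two bystanders.

```bash
python3 -c "
from h import *
np.set_printoptions(precision=1,suppress=True)
c=get_calibration('wrist');p0=np.array([459.5,232.5,69]);u=np.radians(-9.6);s=.222
X=np.array([np.cos(u)*np.cos(s),np.sin(u)*np.cos(s),np.sin(s)]);Y=np.array([-np.sin(u),np.cos(u),0]);n=np.cross(X,Y)
def on(px,h):
    a,d=ray(c,px);w=a+d*((p0+h*n-a)@n)/(d@n)-p0;return np.array([w@X,w@Y])
print('line',on((203,120),0),on((277,119.5),0),on((350,119),0))
print('slate',[on(p,7) for p in((242,122),(311,121.5),(310,260),(245,260.5))])
D=cv2.imread('pics/side7.png');A=cv2.imread('pics/side0.png')
for n_,(x0,y0,x1,y1) in dict(half=(350,215,425,275),tile=(350,305,450,390)).items():
  print(n_,cv2.phaseCorrelate(*[cv2.cvtColor(i[y0:y1,x0:x1],6).astype(np.float32) for i in(A,D)]))
print(get_obs()['contact_force'],get_obs()['dq'].max());close_job()
"
```

```text
line [ -2.  -58.3] [-2.6  0.4] [-3.1 58.2]
slate [array([ -1. , -26.7]), array([-1.6, 26.7]), array([116. ,  29.4]), array([116.7, -27. ])]
half ((0.48547238393850023, 0.029056226873176882), 1.0055775006612142)
tile ((-0.01800183695659996, -0.02497860973363686), 1.020944908565945)
[0.5 0.4 0.2] 0.0028971016161434184
the job is handed in; nothing more can be done
```

The full-length slate is on the roof as the second course, and the job was handed in at about 10.4 s of the 32 s allowed. I gripped the slate across its width at its centre, tilted it to the slope, and set it down with about 14 N of contact. I then relaxed the push, opened the gripper and backed off.

**Last checks (wrist camera):**
- **Lower edge:** about 1.5 mm from the yellow line.
- **Sideways:** the centre is within about 1 mm of the joint.
- **Direction:** the length is within about 1–2° of straight up the slope.
- **Lie:** it looks flush in all three views. The slope was not measured after release; the tool held the slate at about 0.224 rad when it let go.
- **Bystanders:** the short slate and the tile show less than 0.5 px of shift in the side view.
- **Robot:** clear of everything, with contact force near zero.

**Disagreements:**
- My first colour masks were too tight and gave wrong centroids, so I redid them.
- The triangulated height of the yellow line was 65.8–70 mm depending on the camera pair, against 69 mm in the text.
- The slate's top came out at 1–3.5 mm from the two-view rays, against 7 mm expected. I used 7 mm, which fitted the slate's known size, and the grasp confirmed it.

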